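Lay up a three-wood lamination squarely on the glue-up jig

ROBOT

A 6-joint arm with a two-finger parallel gripper is mounted at the origin on a cart in front of the work surface, level with it; the furniture and walls round the work are solid. World frame = base frame: x ahead of the robot, y to its left, z up, the work surface at z = 0. Lengths are in m, angles in rad, forces in N, time in s.
With the tool pointing down it reaches from about 0.325 to 0.925 m from the base axis. Payload 3.1 kg.
Tool frame: the origin (TCP) lies at the centre of the arm's flange, where the gripper is bolted on; the fingertips stand 173 mm ahead of it and the grasp point (between the pads) lies 155 mm ahead of it (r.tips_ahead is the distance from the TCP to the fingertips, in m); z points along the fingers, y is the direction in which the jaws open and shut (so a half turn about z gives the same grasp; the last joint's range is limited). The gripper opens to 85 mm and grips with 20 to 120 N. Pads are 22 mm wide; open, the fingers measure 114 mm over their backs; the gripper's body (76 mm by 85 mm) begins 54 mm behind the grasp point. The pads swing forward as they close: fully open they stand 13 mm farther back than shut.
Start: joints at [0.994, 0.217, 1.613, -0, 1.311, -0.112], TCP at [0.28, 0.559, 0.405] pointing down, gripper open.
Joint ranges: [-2.75, 2.75], [-0.78, 2.1], [0.31, 2.55], [-1.13, 4.27], [0.13, 2.63], [-2.58, 2.58]. Speed limits (rad/s): [2.79, 2.79, 3.14, 3.14, 3.14, 3.14].

INTERFACE

Orientations are given as a unit quaternion [x, y, z, w].
In Python, from rig import r gives the robot as it stands. The module is installed in compiled form; this text tells all that it offers. Calls block until the motion is done:
- r.move_ptp(position, orientation): joint-space move of the TCP to a pose.
- r.move_linear(position, rotation=None, speed=0.15, until_force=None): straight line of the TCP; rotation=None keeps the orientation; speed is the mean speed in m/s. With until_force (N) it stops when the force on the tool has changed by that much, and returns True; else False.
- r.move_joints(angles): joint-space move.
- r.open_gripper() and r.clamp(force=None): open the fingers fully, or close them until they stop; force is the grip in N (None keeps the last).
- r.hold(seconds).
- r.ik(position, orientation): joint angles nearest the present ones, or None.
- r.read_state(): the state.
- r.capture(name): name is "side" or "top" or "wrist"; returns a dict with "img" (420x560x3 uint8, red, green, blue), "fx", "fy", "cx", "cy" (pixels), "k1" (the pictures are not rectified: a ray, as slopes to the right and down, at radius r is drawn at 1 + k1 r^2 times it, then the intrinsics apply), "eye" and "orientation" of the camera in the world; the wrist camera has in their place "T_tool_cam" (4x4, takes a point from camera to tool coordinates, whose origin is the TCP and whose axes are the flange's). Camera axes: x right, y down, z forward; pixel columns grow to the right and rows downward; lengths in m; the calibration is good to about 2 mm. A picture is of the moment at which its call begins: read the wrist's pose just before it. There is no depth.
A pose or a line that the arm cannot do raises r.IKError and nothing moves.
- r.close_job(): hands the job in, once; it reports no verdict.
The state is a dict: "t": time; "qpos": joint angles; "dq": joint speeds; "effort": joint torques, N m; "eef_pos": TCP position; "eef_rot": TCP orientation; "contact_force": force on the tool from outside, world axes, zero at the start; "ft_torque": the same for the moment, N m; "opening": finger opening in m.
Only numpy, scipy, OpenCV 4.12 (cv2) and the standard library are available. Lean on these libraries where they do the work, as an engineer would, in place of code of your own. Each camera call takes 0.05 s, during which the arm holds its last target.

TASK

Lay the offcut that is in the way down on a free spot of the bench, clear of the jig and the laminations; then pile the three laminations flat on the white pad of the glue-up jig, dark brown at the bottom, pale cream in the middle and deep red on top, lengthwise between the studs with all edges flush with the pad and with one another to within a few millimetres. Set each piece down on the pile rather than letting it drop, and leave the bottles, drill chuck, tin and sanding block where they are.

Things in the scene. Friction and masses are not known exactly. Their poses are not given: they have to be found in the camera images.
- jig: Fixed glue-up jig on the bench: plywood base 92 x 190 x 18 mm (x by y by z) with a white raised pad 56 x 100 mm, 12 mm high, in its middle, and two upright threaded steel studs (9 mm thick, tops 113 mm above the bench) at y = +76 and -76 mm, each with a nut at its foot. Origin at the centre of the base's underside on the bench; y along the length of base and pad, z up.
- pad_top (a point): Centre of the white pad's top face, 30 mm above the bench; same axes as the jig.
- walnut: Dark brown wooden lamination, 56 x 100 x 18 mm, lying flat on the bench with the offcut lying across it. Thin triangle in pencil (white chalk on the dark one) on its top face. Origin at the centre of its underside; x across the 56 mm width, y along the 100 mm length, z up.
- maple: Pale cream lamination, 56 x 100 x 14 mm, lying flat on the bench. Thin triangle in pencil (white chalk on the dark one) on its top face. Origin at the centre of its underside; x across the 56 mm width, y along the 100 mm length, z up.
- padauk: Deep red lamination, 56 x 100 x 16 mm, lying flat on the bench. Thin triangle in pencil (white chalk on the dark one) on its top face. Origin at the centre of its underside; x across the 56 mm width, y along the 100 mm length, z up.
- offcut: Square pale wooden stick 18 x 110 x 18 mm, lying loose across the top of the dark lamination and overhanging both its long sides. Origin at the centre of its underside as it lies; y along its length. Between x = 0.36 and 0.71 m and y = -0.45 and 0.19 m the bench carries nothing but the things listed here; a black mains cord (up to 14 mm high) lies just beyond y = 0.19 m.
- polish_bottle: Bystander: upright white bottle with black cap, 56 mm thick, 130 mm tall; origin at the centre of its foot.
- glue_bottle: Bystander: upright small white bottle with red cap, 32 mm thick, 91 mm tall; origin at the centre of its foot.
- chuck: Bystander: grey drill chuck lying on its side, 43 x 125 x 42 mm, y along its length; origin at the middle of its underside.
- tin: Bystander: round red and silver tin, 78 mm across, 31 mm high; origin at the centre of its underside.
- sander: Bystander: black sanding block 62 x 100 x 28 mm, y along its length; origin at the centre of its underside.
Things that resemble listed ones, but are neither listed nor needed, are in the scene too. There is more than one size of the padauk; the job needs the larger.

How it is judged:
At the end, for the whole second after the job is handed in: Dark, pale, red from below, flat on the pad and at rest: each centre within 5 mm of the pad's and of the piece below, each length within 0.07 rad of the jig's (either way round). Offcut at rest on the bench, over 60 mm from the jig's centre, touching neither jig nor laminations (horizontal distance between each of walnut, maple, padauk and pad_top below 0.005 m and z of walnut in the frame of pad_top between -0.003 and 0.003 m and angle between the y axis of each of walnut, maple, padauk and the y axis of jig, either way round below 0.07 rad and angle between each of walnut, maple, padauk's own z axis and vertical below 0.05 rad and linear speed of each of walnut, maple, padauk, offcut below 0.02 m/s and z of maple in the frame of pad_top between 0.015 and 0.021 m and horizontal distance between maple and walnut below 0.005 m and z of padauk in the frame of pad_top between 0.029 and 0.035 m and horizontal distance between padauk and maple below 0.005 m and height (world z) of offcut below 0.022 m and horizontal distance between offcut and jig above 0.06 m and contact force between offcut and jig below 0.02 N and contact force between offcut and walnut below 0.02 N and contact force between offcut and maple below 0.02 N and contact force between offcut and padauk below 0.02 N).
It fails at once if a bystander (bottle, drill chuck, tin or sanding block) was shifted by more than 30 mm (distance of any of polish_bottle, glue_bottle, chuck, tin, sander from where it was at the start of the episode above 0.03 m).
It fails at once if a bottle was tipped over (angle between any of polish_bottle, glue_bottle's own z axis and vertical above 0.5 rad).
It fails at once if a lamination was let fall onto the pile (over 0.6 m/s, out of the fingers) ((horizontal distance between walnut and pad_top below 0.03 m and linear speed of walnut above 0.6 m/s and contact force between walnut and the fingers below 0.05 N) or (horizontal distance between maple and pad_top below 0.03 m and linear speed of maple above 0.6 m/s and contact force between maple and the fingers below 0.05 N) or (horizontal distance between padauk and pad_top below 0.03 m and linear speed of padauk above 0.6 m/s and contact force between padauk and the fingers below 0.05 N)).
It also fails if it takes over 72 s, if anything falls off the work surface, if the arm or the gripper's body presses on something with over 40 N, if the wrist force passes 120 N, or if a joint passes its speed limit or range.

## Working session

There is one attempt and no reset: what is moved stays moved. The work goes in short steps, each a Python script; the robot and the scene stay as the last script left them, time stands still between calls to the robot, and variables do not carry over. Pictures are saved under pics/ and viewed, and the job is handed in when it is done.

```bash
mkdir -p pics
cat > h.py <<'E'
import numpy as np, cv2
from scipy.spatial.transform import Rotation as R
from rig import r
def save(n,img): cv2.imwrite(f'pics/{n}.png',cv2.cvtColor(img,cv2.COLOR_RGB2BGR))
def campose(c,st=None):
    if 'T_tool_cam' in c:
        T=np.eye(4);T[:3,:3]=R.from_quat(st['eef_rot']).as_matrix();T[:3,3]=st['eef_pos']
        T=T@np.array(c['T_tool_cam']);return T[:3,3],T[:3,:3]
    o=np.array(c['orientation'],float)
    return np.array(c['eye']),(R.from_quat(o).as_matrix() if o.size==4 else o.reshape(3,3))
def rays(c,px):
    K=np.array([[c['fx'],0,c['cx']],[0,c['fy'],c['cy']],[0,0,1.]])
    p=cv2.undistortPoints(np.asarray(px,float).reshape(-1,1,2),K,np.array([c['k1'],0,0,0.]),None,None).reshape(-1,2)
    return np.c_[p,np.ones(len(p))]
def onplane(c,px,z,st=None):
    e,M=campose(c,st);d=rays(c,px)@M.T
    return e+d*((z-e[2])/d[:,2])[:,None]
def project(c,P,st=None):
    e,M=campose(c,st);q=(np.asarray(P,float).reshape(-1,3)-e)@M;s=q[:,:2]/q[:,2:]
    s=s*(1+c['k1']*(s**2).sum(1))[:,None]
    return s*[c['fx'],c['fy']]+[c['cx'],c['cy']]
E
python3 - <<'E'
from h import *
for n in('top','side','wrist'):
    c=r.capture(n);save('a_'+n,c['img']);print(n,{k:np.round(v,3).tolist() for k,v in c.items() if k!='img'})
print(r.read_state())
E
```

```text
top {'fx': 479.051, 'fy': 479.051, 'cx': 283.766, 'cy': 208.484, 'k1': -0.036, 'eye': [0.435, 0.014, 1.598], 'orientation': [0.707, -0.706, 0.03, -0.029]}
side {'fx': 439.332, 'fy': 439.332, 'cx': 277.455, 'cy': 214.4, 'k1': -0.088, 'eye': [1.276, 0.786, 0.869], 'orientation': [0.324, 0.837, -0.408, -0.166]}
wrist {'fx': 292.543, 'fy': 292.543, 'cx': 279.784, 'cy': 206.388, 'k1': -0.047, 'T_tool_cam': [[0.0, -0.946, -0.326, 0.083], [1.0, 0.0, 0.001, 0.001], [-0.001, -0.326, 0.946, 0.03], [0.0, 0.0, 0.0, 1.0]]}
{'t': 0.15, 'qpos': array([ 9.93792981e-01,  2.17604942e-01,  1.61456017e+00,  1.59627025e-06,
        1.31129172e+00, -1.12209465e-01]), 'dq': array([-0.00015769, -0.00176868, -0.00795365, -0.00096226, -0.00244004,
        0.00027052]), 'effort': array([-3.51013450e-04, -3.97452736e+01, -3.04414880e+01, -1.23903587e-04,
        5.85374306e-03, -1.07590342e-06]), 'eef_pos': array([0.27997277, 0.55845533, 0.40365582]), 'eef_rot': array([ 2.30310787e-01,  9.73116680e-01, -8.77025636e-04, -3.15608607e-04]), 'contact_force': array([ 0.06145763, -0.93957375, -0.07694928]), 'ft_torque': array([0.00276363, 0.00926711, 0.00714485]), 'opening': 0.08539287034557458}
```

View pics/a_top.png

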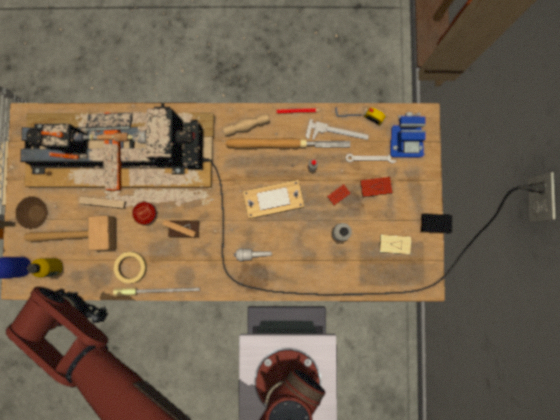

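View pics/a_side.png

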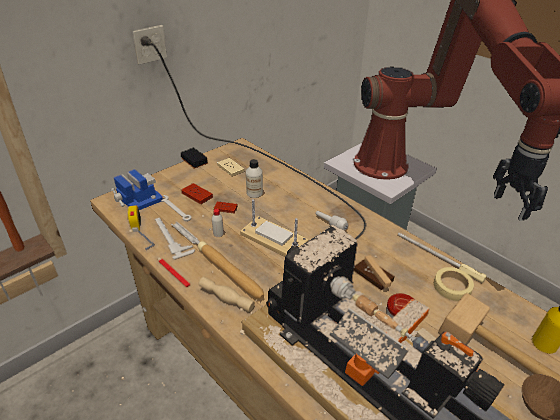

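Top view: jig (273,199), dark piece with stick (182,229), maple (395,244), large red (376,187), small red (339,195), polish bottle (343,232), glue bottle (312,165), sander (436,223), tin (144,213), chuck (252,254). I'll take coarse estimates, then look from the wrist.

```bash
cat >> h.py <<'E'
def down(yaw):
    c,s=np.cos(yaw),np.sin(yaw)   # yaw = direction of the jaw axis (tool y)
    return R.from_matrix(np.array([[-s,c,0],[c,s,0],[0,0,-1.]])).as_quat()
E
python3 - <<'E'
from h import *
c=r.capture('top')
for n,p,z in (('jig',(273,199),.03),('wal',(182,229),.03),('map',(395,244),.014),('red',(376,187),.016),('redS',(339,195),.016),('pol',(343,232),.1),('glue',(312,165),.06),('sander',(436,223),.028),('tin',(144,213),.03),('chuck',(252,254),.03)):
    print(n,onplane(c,[p],z).round(3)[0])
im=c['img']
cv2.imwrite('pics/b.png',cv2.cvtColor(cv2.resize(im[150:290,120:460],None,fx=2.3,fy=2.3,interpolation=cv2.INTER_CUBIC),cv2.COLOR_RGB2BGR))
# which yaw feasible for viewing walnut
for yaw in np.arange(-3.1,3.2,.4):
    q=r.ik([.36,.34,.42],down(yaw)); print(round(yaw,1),None if q is None else np.round(q,2))
E
```

```text
jig [0.596 0.048 0.03 ]
wal [0.496 0.345 0.03 ]
map [ 0.449 -0.356  0.014]
red [ 0.638 -0.295  0.016]
redS [ 0.611 -0.171  0.016]
pol [ 0.485 -0.173  0.1  ]
glue [ 0.704 -0.079  0.06 ]
sander [ 0.518 -0.489  0.028]
tin [0.549 0.472 0.03 ]
chuck [0.415 0.115 0.03 ]
-3.1 [ 0.61 -0.08  1.9  -0.    1.32 -2.57]
-2.7 None
-2.3 None
-1.9 [ 0.61 -0.08  1.9  -0.    1.32  2.51]
-1.5 [ 0.61 -0.08  1.9  -0.    1.32  2.11]
-1.1 [ 0.61 -0.08  1.9  -0.    1.32  1.71]
-0.7 [ 0.61 -0.08  1.9  -0.    1.32  1.31]
-0.3 [ 0.61 -0.08  1.9  -0.    1.32  0.91]
0.1 [ 0.61 -0.08  1.9  -0.    1.32  0.51]
0.5 [ 0.61 -0.08  1.9  -0.    1.32  0.11]
0.9 [ 0.61 -0.08  1.9  -0.    1.32 -0.29]
1.3 [ 0.61 -0.08  1.9  -0.    1.32 -0.69]
1.7 [ 0.61 -0.08  1.9  -0.    1.32 -1.09]
2.1 [ 0.61 -0.08  1.9  -0.    1.32 -1.49]
2.5 [ 0.61 -0.08  1.9  -0.    1.32 -1.89]
2.9 [ 0.61 -0.08  1.9  -0.    1.32 -2.29]
```

View pics/b.png

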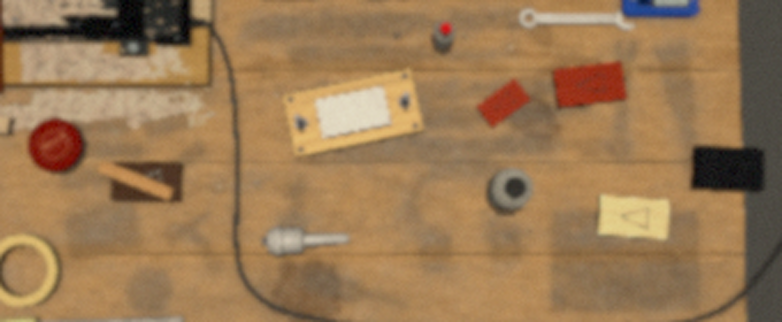

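Top crop: offcut lies diagonally over the walnut (145,180), the tin near it at (55,145); large red at (590,85), small at (503,102). Closer look from the wrist.

Run:
```python
from h import *
import pickle
t0=r.read_state()['t']
r.move_ptp([.496,.385,.36],down(0.)); 
out={}
for n,p in(('wal',None),('jig',[.596,.09,.36]),):
    if p: r.move_ptp(p,down(0.15))
    st=r.read_state();c=r.capture('wrist');out[n]=(c,st);save('w_'+n,c['img']);print(n,st['t'],st['eef_pos'].round(4),abs(st['dq']).max())
pickle.dump(out,open('v1.pkl','wb'))
```

```text
wal 1.2833 [0.4956 0.3856 0.3602] 0.019574677185767195
jig 2.525 [0.5958 0.0912 0.3601] 0.014072085061981694
```

View pics/w_wal.png

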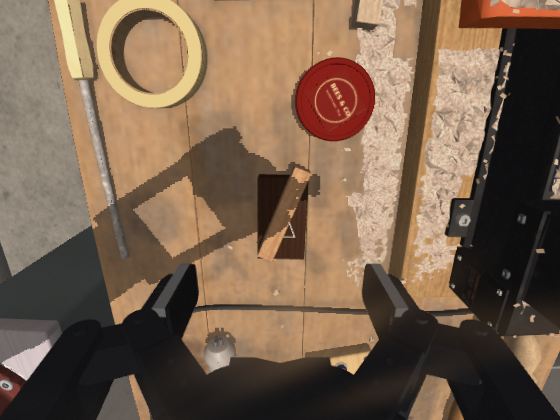

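View pics/w_jig.png

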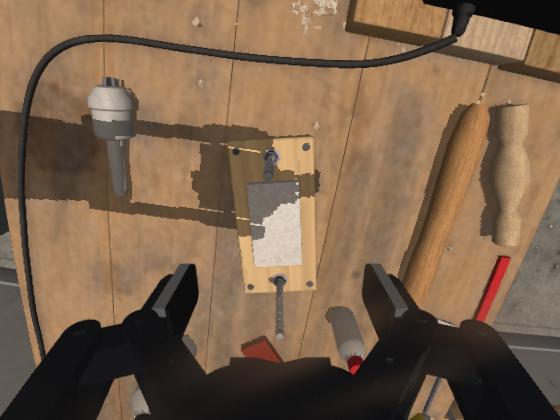

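Wrist views: walnut spans about (258..308,175..260) with the offcut from (265,258) to (303,170); jig pad is about (248,182)-(302,267), half in shadow. Segment them.

Run:
```python
from h import *
import pickle
o=pickle.load(open('v1.pkl','rb'))
c=o['wal'][0]['img'];a=cv2.resize(c[155:275,225:345],None,fx=5,fy=5,interpolation=cv2.INTER_NEAREST)
c=o['jig'][0]['img'];b=cv2.resize(c[125:300,215:335],None,fx=3.43,fy=3.43,interpolation=cv2.INTER_NEAREST)
print(a.shape,b.shape)
cv2.imwrite('pics/za.png',cv2.cvtColor(a,4)); cv2.imwrite('pics/zb.png',cv2.cvtColor(b,4))
```

```text
(600, 600, 3) (600, 412, 3)
```

View pics/za.png

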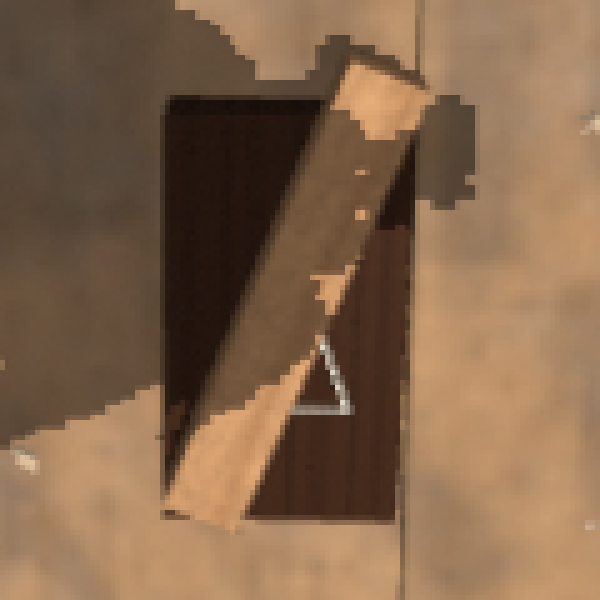

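View pics/zb.png

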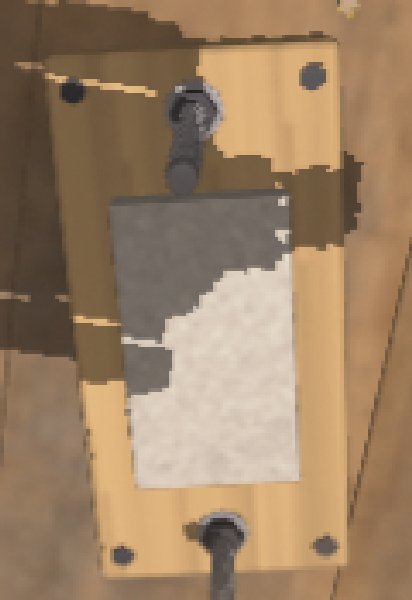

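```bash
cat >> h.py <<'E'
def rect(P,W,L):
    # corners in order: (-x,+y),(+x,+y),(+x,-y),(-x,-y); Procrustes to a W x L rectangle
    P=np.asarray(P)[:,:2]; M=np.array([[-W,L],[W,L],[W,-L],[-W,-L]])/2
    m=P.mean(0);q=P-m
    th=np.arctan2((M[:,0]*q[:,1]-M[:,1]*q[:,0]).sum(),(M*q).sum())
    Rm=np.array([[np.cos(th),-np.sin(th)],[np.sin(th),np.cos(th)]])
    e=q-M@Rm.T
    print('ctr',m.round(4),'yaw',th.round(4),'sides',[round(float(np.linalg.norm(P[i]-P[i-1])),4) for i in range(4)],'res mm',(e*1e3).round(1).tolist())
    return m,th
E
python3 - <<'E'
from h import *
import pickle
o=pickle.load(open('v1.pkl','rb'))
def cr(l,f,off): return np.array(l,float)/f-.5+off
c,s=o['wal']
rect(onplane(c,cr([(345,62),(427,88),(238,528),(165,505)],5,(225,155)),.036,s),.018,.11)
rect(onplane(c,cr([(165,112),(415,112),(395,519),(165,517)],5,(225,155)),.018,s),.056,.1)
c,s=o['jig']
rect(onplane(c,cr([(111,200),(290,195),(299,481),(137,488)],3.43,(215,125)),.030,s),.056,.1)
rect(onplane(c,cr([(47,62),(338,46),(347,565),(105,577)],3.43,(215,125)),.018,s),.092,.19)
t=r.capture('top')
print(project(t,[[.6,.05,.03],[.5,.345,.03]]))
E
```

```text
ctr [0.4995 0.3582] yaw -0.3675 sides [0.1083, 0.0177, 0.1089, 0.0174] res mm [[-0.2, -1.3], [-0.2, -0.1], [0.0, 1.0], [0.4, 0.4]]
ctr [0.4987 0.3471] yaw -0.0157 sides [0.0994, 0.0545, 0.1, 0.0553] res mm [[0.9, -0.6], [-0.6, 0.3], [-0.5, 0.4], [0.2, -0.0]]
ctr [0.5989 0.0494] yaw 0.2001 sides [0.101, 0.055, 0.0999, 0.0552] res mm [[0.2, 0.8], [-0.6, -0.5], [-0.2, -0.3], [0.6, -0.1]]
ctr [0.5991 0.0489] yaw 0.2074 sides [0.1862, 0.0892, 0.1858, 0.0888] res mm [[1.8, -1.6], [-1.0, -2.4], [-2.0, 1.7], [1.2, 2.2]]
[[272.29174046 197.70188756]
 [182.16642351 227.90143759]]
```

Run:
```python
from h import *
import pickle
x,y,yw=.4995,.3582,-.3675
r.move_ptp([x,y,.30],down(yw)); r.move_linear([x,y,.198],speed=.15)
r.clamp(30); st=r.read_state();print(st['opening'],st['eef_pos'])
r.move_linear([x,y,.32],speed=.25)
print('held',r.read_state()['opening'])
px,py=.455,-.045
r.move_ptp([px,py,.32],down(yw)); r.move_linear([px,py,.20],speed=.25)
print(r.move_linear([px,py,.176],speed=.04,until_force=4),r.read_state()['eef_pos'])
r.open_gripper(); r.move_linear([px,py,.30],speed=.25)
out={}
for n,p,w in(('wal',[.4985,.382,.32],0.),('jig',[.599,.084,.32],.2),('map',[.449,-.32,.32],0),('red',[.638,-.26,.32],0)):
    r.move_ptp(p,down(w)); r.hold(.1)
    st=r.read_state();c=r.capture('wrist');out[n]=(c,st);save('x_'+n,c['img']);print(n,st['t'],st['eef_pos'].round(4),abs(st['dq']).max())
pickle.dump(out,open('v2.pkl','wb'))
```

```text
0.01705517499396136 [0.49973232 0.35839191 0.19849401]
held 0.017001791441772295
True [ 0.45526141 -0.0451233   0.17990348]
wal 11.4833 [0.4991 0.3807 0.3199] 0.002846891973424924
jig 12.8333 [0.5988 0.0853 0.32  ] 0.0036652597434622897
map 14.5667 [ 0.4497 -0.3191  0.32  ] 0.0011615481763054935
red 15.525 [ 0.6366 -0.2608  0.3198] 0.009822660775440398
```

Run:
```python
from h import *
import pickle
o=pickle.load(open('v2.pkl','rb'))
m=np.zeros((600,800,3),np.uint8)
for i,n in enumerate(('wal','jig','map','red')):
    y,x=divmod(i,2); m[y*300:y*300+300,x*400:x*400+400]=cv2.resize(o[n][0]['img'],(400,300),interpolation=cv2.INTER_AREA)
save('xm',m)
```

```text
(no output)
```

View pics/xm.png

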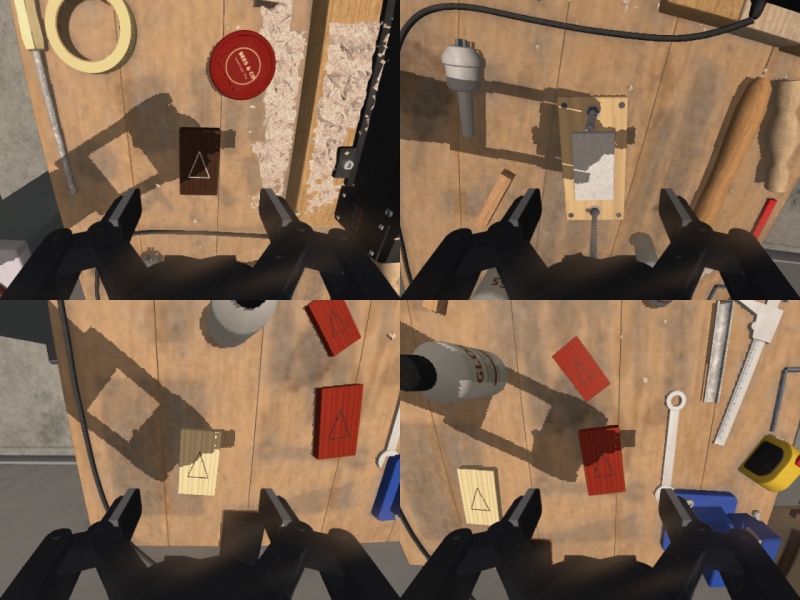

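Offcut now lies free on the bench (jig tile, (493,200)); walnut is bare, the laminations and pad are all well in view. Zooming in for corners.

Run:
```python
from h import *
import pickle
o=pickle.load(open('v2.pkl','rb'))
m=np.zeros((600,800,3),np.uint8)
for i,(n,(u,v)) in enumerate({'wal':(280,223),'jig':(272,232),'map':(280,225),'red':(282,225)}.items()):
    y,x=divmod(i,2); g=cv2.resize(o[n][0]['img'][v-60:v+60,u-80:u+80],None,fx=5,fy=5,interpolation=cv2.INTER_CUBIC)
    g=np.clip(g*1.2,0,255).astype(np.uint8); save('z_'+n,g)
```

```text
(no output)
```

View pics/z_wal.png

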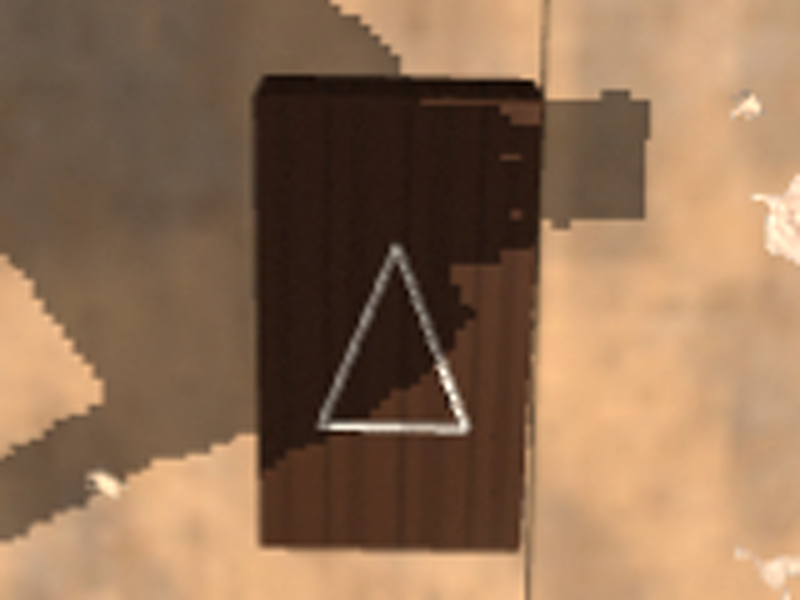

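View pics/z_jig.png

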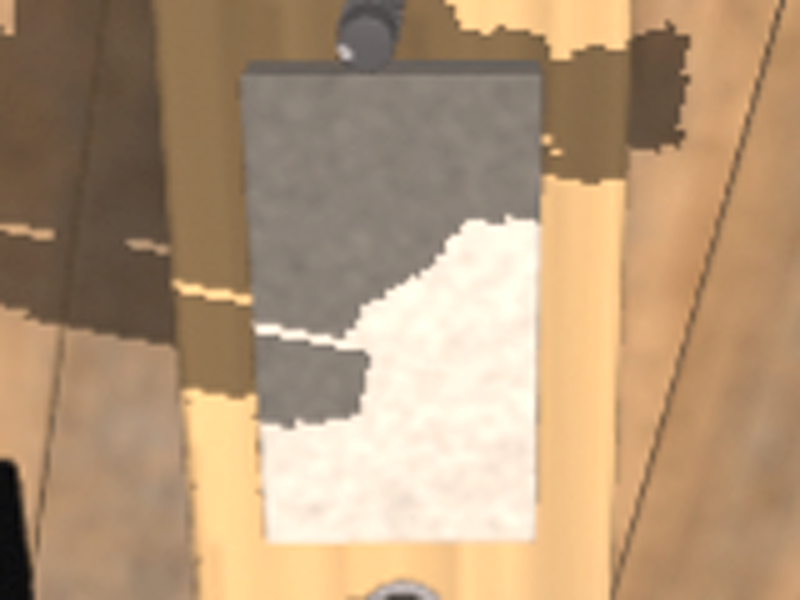

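View pics/z_map.png

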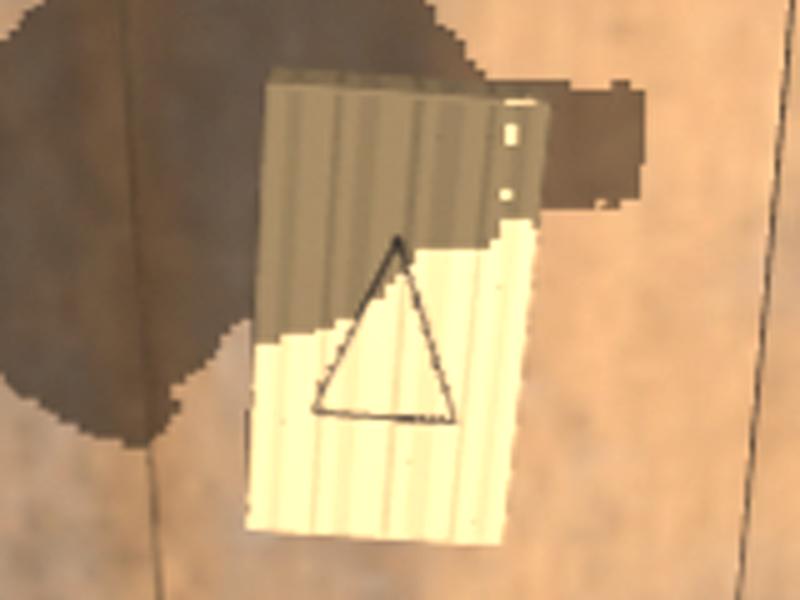

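View pics/z_red.png

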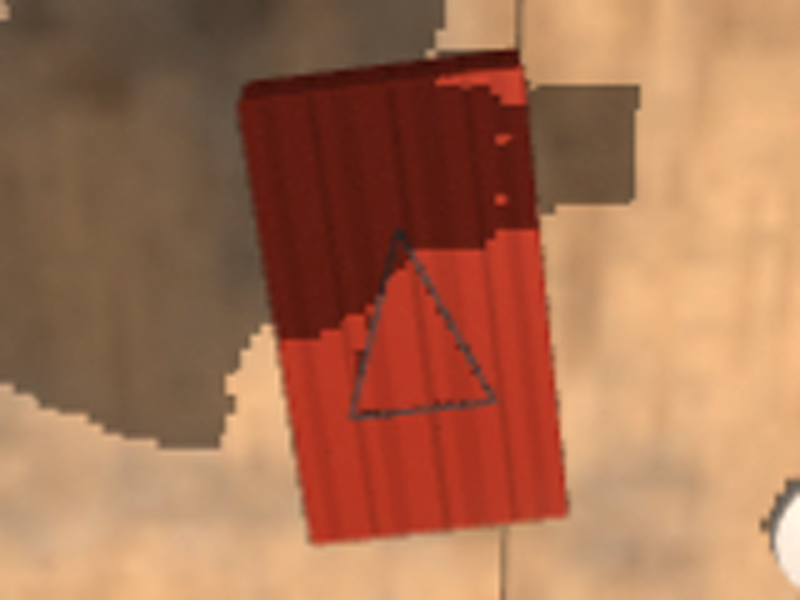

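Run:
```python
from h import *
import pickle
o=pickle.load(open('v2.pkl','rb'))
D={'wal':((280,223),[(256,95),(542,100),(520,550),(260,546)],.018),
'jig':((272,232),[(243,74),(541,74),(536,542),(267,542)],.03),
'map':((280,225),[(266,84),(550,103),(501,546),(247,530)],.014),
'red':((282,225),[(241,101),(524,70),(568,517),(311,543)],.016)}
for n,((u,v),l,z) in D.items():
    c,s=o[n];print(n,end=' ')
    rect(onplane(c,(np.array(l)+.5)/5-.5+[u-80,v-60],z,s),.056,.1)
```

```text
wal ctr [0.4988 0.3467] yaw -0.0211 sides [0.0988, 0.0546, 0.0988, 0.0555] res mm [[0.7, -0.7], [-0.7, -0.6], [-0.3, 0.7], [0.3, 0.6]]
jig ctr [0.5988 0.049 ] yaw 0.2084 sides [0.0996, 0.0547, 0.0996, 0.0555] res mm [[0.5, 0.1], [-0.7, -0.5], [-0.2, -0.0], [0.3, 0.4]]
map ctr [ 0.4488 -0.3553] yaw -0.0702 sides [0.0992, 0.0553, 0.0994, 0.0551] res mm [[0.4, -0.5], [-0.4, -0.3], [-0.4, 0.4], [0.4, 0.4]]
red ctr [ 0.6417 -0.2944] yaw 0.1194 sides [0.0987, 0.0548, 0.0985, 0.0554] res mm [[0.6, -0.4], [-0.6, -1.0], [-0.3, 0.5], [0.3, 0.9]]
```

```bash
cat >> h.py <<'E'
import pickle
JIG=np.array([.5988,.0490]);JY=.2075
def ldir(y): return np.array([-np.sin(y),np.cos(y)])
def settle(p,yaw,speed=.2,n=2):
    # linear to p, then remove the steady error in xy
    p=np.array(p,float);cmd=p.copy();r.move_linear(cmd,down(yaw),speed=speed)
    for _ in range(n):
        r.hold(.15);e=p[:2]-r.read_state()['eef_pos'][:2]
        if np.linalg.norm(e)<.0004: break
        cmd[:2]+=e;r.move_linear(cmd,down(yaw),speed=.05)
    return cmd
def pick(ctr,yaw,zt=.174,force=40):
    r.move_ptp([*ctr,.30],down(yaw)); cmd=settle([*ctr,.23],yaw)
    r.move_linear([cmd[0],cmd[1],zt],speed=.12); r.clamp(force); r.hold(.1)
    st=r.read_state(); d=float((np.array(ctr)-st['eef_pos'][:2])@ldir(yaw))
    print('pick open',st['opening'],'eef',st['eef_pos'].round(4),'d mm',d*1e3,'F',st['contact_force'].round(1))
    r.move_linear([cmd[0],cmd[1],.32],speed=.25); print('held',r.read_state()['opening'])
    return d,float(st['eef_pos'][2])
def place(zb,d,zp):
    t=JIG-d*ldir(JY); z=zp+zb
    r.move_ptp([*t,max(.32,z+.1)],down(JY)); cmd=settle([*t,z+.05],JY)
    cmd=settle([*t,z+.010],JY)
    h=r.move_linear([cmd[0],cmd[1],z-.004],speed=.02,until_force=3)
    st=r.read_state();print('touch',h,'dz mm',(st['eef_pos'][2]-z)*1e3,'xy err mm',(st['eef_pos'][:2]-t)*1e3)
    r.open_gripper(); st=r.read_state()
    r.move_linear([cmd[0],cmd[1],z+.10],speed=.2)
def look(n,p,yaw):
    r.move_ptp(p,down(yaw)); r.hold(.1)
    st=r.read_state();c=r.capture('wrist');pickle.dump((c,st),open(n+'.pkl','wb'));print('t',st['t']);return c,st
def crop(n,c,u,v):
    g=cv2.resize(c['img'][v-60:v+60,u-80:u+80],None,fx=5,fy=5,interpolation=cv2.INTER_CUBIC);save(n,np.clip(g*1.2,0,255).astype(np.uint8))
def unz(l,u,v): return (np.array(l)+.5)/5-.5+[u-80,v-60]
E
python3 - <<'E'
from h import *
d,zp=pick((.4988,.3467),-.021)
place(.030,d,zp)
c,st=look('p1',[.599,.084,.34],.2); save('p1f',c['img']); u,v=map(int,project(c,[.5988,.049,.048],st)[0]); print(u,v); crop('p1',c,u,v)
E
```

```text
pick open 0.054569172526637295 eef [0.4996 0.347  0.1754] d mm -0.3597834380378596 F [-0.3 -0.3  6. ]
held 0.05499073377365227
touch True dz mm 0.04105935351930712 xy err mm [-0.05215377  0.01445901]
t 26.5667
273 234
```

View pics/p1.png

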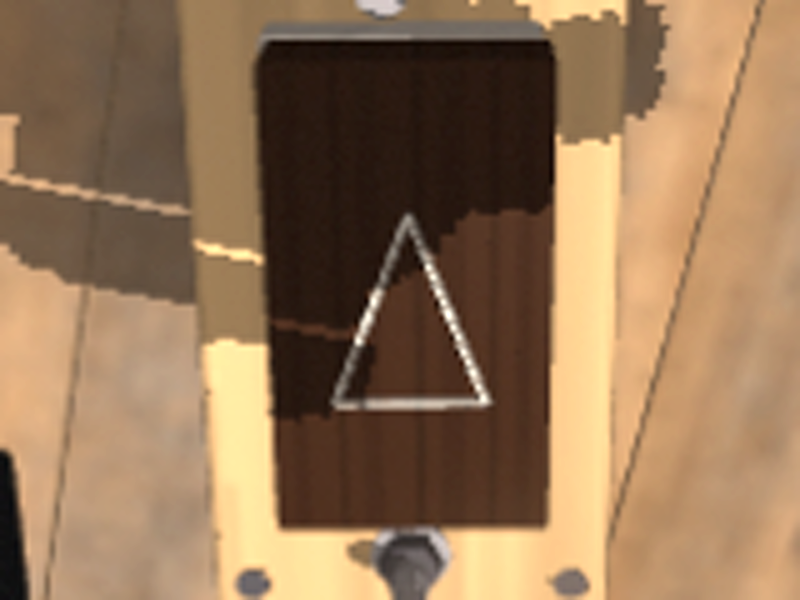

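Walnut sits on the pad, top-face corners around (260,62),(554,58),(547,527),(281,527) of the crop. Measure it.

Run:
```python
from h import *
c,st=pickle.load(open('p1.pkl','rb'))
for t in (60,56): rect(onplane(c,unz([(260,t),(554,t),(547,527),(281,527)],273,234),.048,st),.056,.1)
# predicted edges of pad top and walnut top, if perfectly placed
M=np.array([[-28,50],[28,50],[28,-50],[-28,-50]])/1e3
for y in (.2084,):
  Q=np.array([[np.cos(y),-np.sin(y)],[np.sin(y),np.cos(y)]])
  for z in(.018,.03,.048):
    p=project(c,np.c_[M@Q.T+JIG,np.full(4,z)],st); print(z,(((p-[273-80,234-60])+.5)*5-.5).round(0).tolist())
```

```text
ctr [0.6003 0.0491] yaw 0.2071 sides [0.0991, 0.0538, 0.099, 0.0547] res mm [[1.0, -0.1], [-1.0, -0.9], [-0.6, 0.2], [0.6, 0.7]]
ctr [0.6002 0.0494] yaw 0.207 sides [0.0999, 0.0538, 0.0998, 0.0547] res mm [[1.0, 0.3], [-1.1, -0.5], [-0.6, -0.1], [0.7, 0.3]]
0.018 [[265.0, 19.0], [541.0, 17.0], [534.0, 453.0], [285.0, 454.0]]
0.03 [[258.0, 34.0], [545.0, 32.0], [538.0, 481.0], [280.0, 482.0]]
0.048 [[246.0, 57.0], [552.0, 55.0], [543.0, 527.0], [271.0, 529.0]]
```

Walnut appears about 1 mm off the pad's measured centre, well within tolerance. Next: maple.

Run:
```python
from h import *
d,zp=pick((.4488,-.3553),-.070)
place(.048,d,zp)
c,st=look('p2',[.599,.084,.355],.2); u,v=map(int,project(c,[.5988,.049,.062],st)[0]); print(u,v); crop('p2',c,u,v)
```

```text
pick open 0.05444754188399481 eef [ 0.4495 -0.3559  0.1754] d mm 0.539554431671927 F [-0.2  0.7  6. ]
held 0.054563573455484266
touch True dz mm 0.04488986800599282 xy err mm [-0.08663384  0.01321339]
t 37.4
273 234
```

View pics/p2.png

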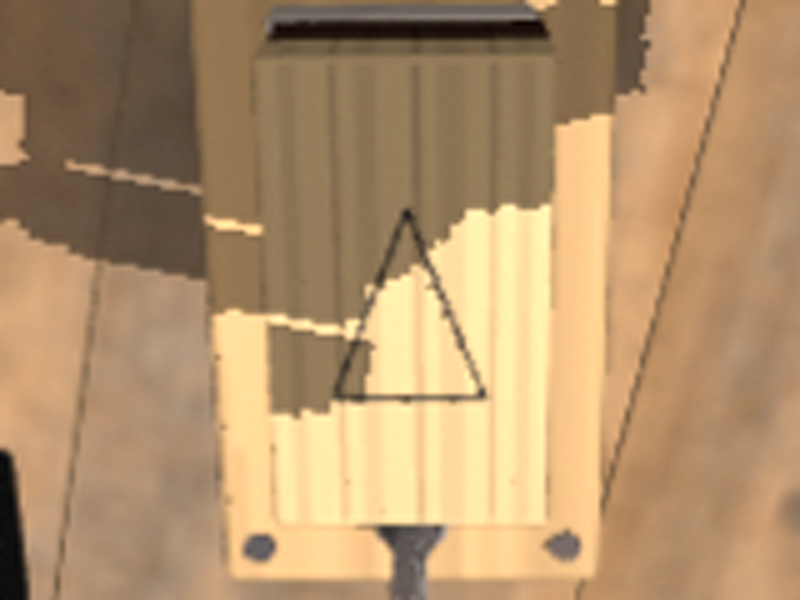

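Maple is on top, corners about (254,58),(554,54),(547,524),(278,524), the walnut and pad edges lining up behind it. Now padauk.

Run:
```python
from h import *
c,st=pickle.load(open('p2.pkl','rb'))
rect(onplane(c,unz([(254,58),(554,54),(547,524),(278,524)],273,234),.062,st),.056,.1)
d,zp=pick((.6417,-.2944),.119)
place(.062,d,zp)
c,st=look('p3',[.599,.084,.37],.2); u,v=map(int,project(c,[.5988,.049,.078],st)[0]); print(u,v); crop('p3',c,u,v)
s=r.capture('side');pickle.dump(s,open('s3.pkl','wb'));
a=s['img'];u,v=map(int,project(s,[.5988,.049,.05])[0]);save('s3',cv2.resize(a[v-60:v+60,u-80:u+80],None,fx=5,fy=5,interpolation=cv2.INTER_CUBIC))
t=r.capture('top');save('t3',t['img'])
```

```text
ctr [0.5999 0.0492] yaw 0.2107 sides [0.0992, 0.0551, 0.0998, 0.0555] res mm [[0.5, -0.3], [-0.4, -0.2], [-0.2, -0.0], [0.2, 0.5]]
pick open 0.05483942186480242 eef [ 0.6425 -0.2947  0.1757] d mm 0.4238120390739085 F [1.  0.6 5.6]
held 0.05500887795958316
touch True dz mm 0.004937740722771311 xy err mm [-0.0981213   0.02691387]
t 47.6833
273 234
```

View pics/p3.png

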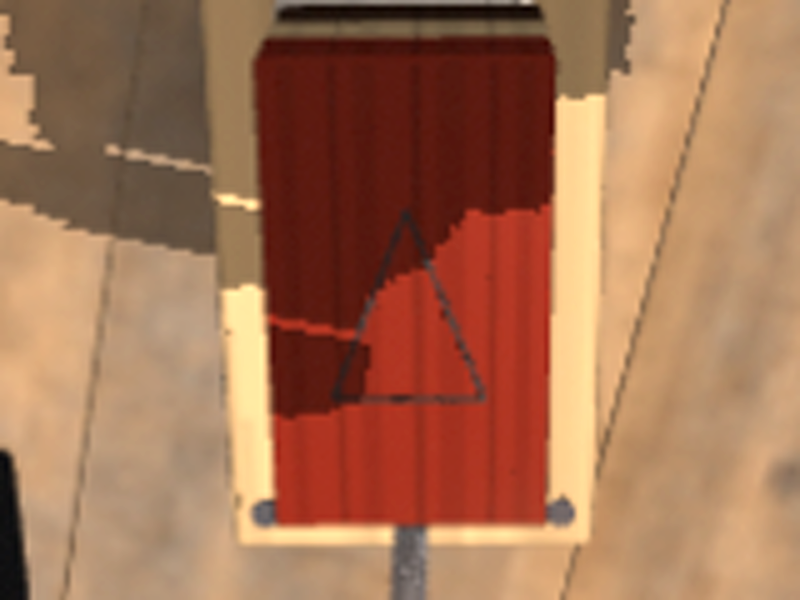

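View pics/s3.png

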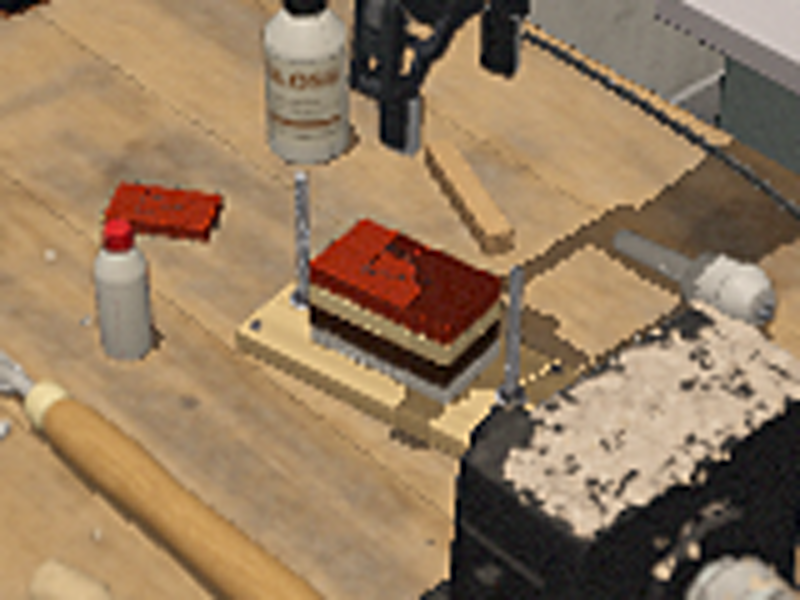

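View pics/t3.png

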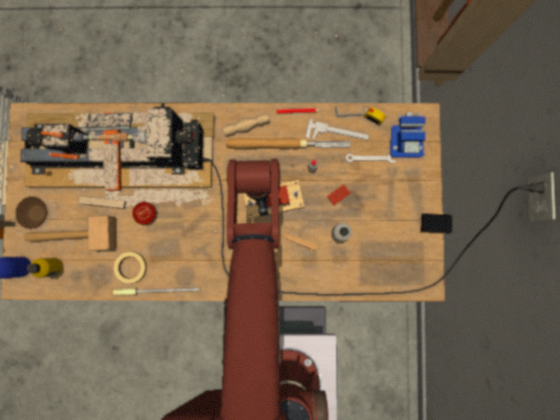

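The wrist and side views show a flush pile, dark, pale, red from below. The offcut lies free on the bench and the bystanders are where they were. One last measurement, then hand in.

Run:
```python
from h import *
c,st=pickle.load(open('p3.pkl','rb'))
rect(onplane(c,unz([(256,58),(554,56),(547,524),(276,524)],273,234),.078,st),.056,.1)
r.close_job()
```

```text
ctr [0.5998 0.0496] yaw 0.2069 sides [0.0988, 0.0545, 0.0991, 0.0557] res mm [[0.8, -0.4], [-0.6, -0.7], [-0.2, 0.4], [0.0, 0.7]]
the job is handed in; nothing more can be done
```

I laid the offcut on free bench near (0.455, −0.045), then piled walnut, maple and the larger padauk on the pad, and handed the job in. The last clock reading was about 48 s, against the 72 s limit. Each piece was lowered until it touched before I let go.

**Pile:** the wrist camera put the three centres at:

| Piece | Centre x, y (m) | Yaw (rad) |
|---|---|---|
| walnut | 0.600, 0.049 | 0.207 |
| maple | 0.600, 0.049 | 0.211 |
| padauk | 0.600, 0.050 | 0.207 |
| pad | 0.599, 0.049 | 0.208 |

The pieces agree with each other to under 1 mm. All three measured 1 to 1.5 mm off the pad in x. I left that because it is within the 5 mm limit and about the size of the camera calibration error.

**Heights:** each piece touched down within 0.1 mm of where I expected it.

**Rest of the bench:** the final side and top views show the offcut lying alone and the bystanders in place. I judged the bystanders by eye and did not measure them again. No check failed.

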